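Find the tired spring foot and fold its tag down

ROBOT

A 7-joint arm with a two-finger parallel gripper is mounted at the origin on the work surface. World frame = base frame: x ahead of the robot, y to its left, z up, the work surface at z = 0. Lengths are in m, angles in rad, forces in N, time in s.
With the tool pointing down it reaches from about 0.4 to 0.85 m from the base axis. Payload 4.5 kg.
Tool frame: the origin (TCP) lies between the finger pads; the fingertips stand 19 mm ahead of it and the grasp point (between the pads) is the TCP (r.tips_ahead is the distance from the TCP to the fingertips, in m); z points along the fingers, y is the line along which they close (so a half turn about z gives the same grasp; the last joint's range is limited). The gripper opens to 88 mm and grips with 3 to 60 N. Pads are 18 mm wide; open, the fingers measure 123 mm over their backs; the gripper's body (75 mm by 187 mm) begins 45 mm behind the grasp point.
Start: joints at [-1.074, 0.689, -0.195, 1.565, 0.157, 0.902, -0.215], TCP at [0.279, 0.559, 0.258] pointing down, gripper open.
Joint ranges: [-3.01, 3.01], [-0.46, 2.08], [-1.47, 1.51], [0.13, 2.56], [-1, 4.14], [0.04, 2.09], [-2.66, 2.66]. Speed limits (rad/s): [2.57, 2.57, 3.14, 3.14, 3.14, 3.14, 3.14].

INTERFACE

Orientations are given as a unit quaternion [x, y, z, w].
In Python, from plant import r, cams, models gives the robot as it stands. The module is installed in compiled form; this text tells all that it offers.
- The arm moves only by the tool jog_arm, never from a script. Its arguments are lists of equal length, an entry for each row: "turn": the turn, a rotation vector about the tool's x, y, z in rad, a list of three; "translation": the shift along the tool's x, y, z in m, a list of three; "grip": the closure, from 0 (fully open) to 1 (shut). In form: {"turn": [[ax, ay, az], ...], "translation": [[tx, ty, tz], ...], "grip": [grip, ...]}. A call has 1 to 20 rows; each row is the pose to reach, as a shift and turn from the pose commanded when the call began, along the tool's axes at that moment; what a row does not reach only later rows make up. A row lasts 1/8 s, in which the tool goes at most 62.5 mm and 10.7 degrees, less where a joint would pass 70% of its speed; a pose out of reach is approached as far as the arm can. A call with a gripper value outside its range is refused whole. The fingers move at their own pace and stop on an object; "force" is the grip in N (left out, the last holds). Time passes only in rows, so rows that repeat a pose let the fingers close. It gives the time, the measured TCP pose, the force, the opening and the grip force at its end, in the units of the state.
- r.get_state(): the state, without advancing time (a new reading comes with each control period).
- cams.snapshot(name): name is "scene" or "side" or "wrist"; returns the picture (420x560x3 uint8, red, green, blue); there is no depth.
- cams.camera_params(name): a dict with "fx", "fy", "cx", "cy" (pixels), "eye" and "orientation" of the camera in the world. Camera axes: x right, y up, looking along -z (the intrinsics and any distortion apply to the point x, -y, -z); pixel columns grow to the right and rows downward; lengths in m; the calibration is good to about 2 mm. A picture is of the moment at which its call begins: read the wrist's pose just before it. camera_params takes no time and is no camera call; for the wrist camera it gives the pose at the moment of the call.
- r.finish_job(): hands the job in; it is judged then, once.
Trained networks look in the newest picture that a camera, given by its name, has taken for a name from the list of things; names that differ only in an ending like _2 or _b are one class to them, and where a whole thing is asked for, a point or a joint stands for the part that bears it (a point fixed in the world has none). Each returns a list of dicts, best first, with "p" (0 to 1); they miss things now and then, are a little off and sometimes report something else, mostly with a low value. They report only what shows in the picture. A call takes as long as a camera call.
- models.find_in(camera, name): "position" ([x, y, z] in m, in world coordinates, good to about 4 mm: the middle of the surface that is visible of it).
- models.masks_of(camera, name): "pixels" (420x560 bool, what is visible of it).
- models.place_of(camera, name): "position" ([x, y, z] in m, in world coordinates, good to about 4 mm: a listed point, or the origin of a listed thing).
The state is a dict: "clock": time; "q": joint angles; "qd": joint speeds; "joint_torque": joint torques, N m; "tool_pos": TCP position; "eef_rot": TCP orientation; "contact_force": force on the tool from outside, world axes, zero at the start; "moment": the same for the moment, N m; "opening": opening from 0.0 (shut) to 1.0 (fully open); "finger_force": force on a finger pad.
Only numpy, scipy, OpenCV 4.12 (cv2) and the standard library are available. Lean on these libraries where they do the work, as an engineer would, in place of code of your own. Each camera call takes 0.05 s, during which the arm holds its last target. There are 200 camera calls.

TASK

One of the three spring feet from under the laboratory balance has gone soft. With the fingertips, press the round pad of each foot down by about a centimetre, one foot after another from the robot's left to its right, to feel which spring is the softest; then push the hinged tag of that foot down flat, to mark it for replacement. Leave the other two tags raised, do not pick up or shift the feet, and leave everything else where it stands.

Things in the scene. Friction and masses are not known exactly. Their poses are not given: they have to be found in the camera images.
- rack: Fixed aluminium rack plate, 176 (x) x 440 (y) x 10 mm, on the bench. Origin: centre of its underside; y runs along its three places, towards the robot's left, x away from the robot; it may be turned by 0.3 rad. Each place, 135 mm apart, has a loose spring foot (grey round housing 68 mm wide, about 0.7 kg) in a collar at x = +40 mm and a hinged tag on the robot's side of it.
- pad_left (a point): Centre of the top of the left foot's round pad when it is up (within 4 mm sideways), 69 mm above the bench; the point stays when the pad is pressed. Pad 52 mm wide, faced with rubber; it sinks up to 14 mm on its coil spring and springs back. About 1 N starts it; then 0.3 to 1.6 N per mm, different in each foot, the softest less than half of the next. Which foot is the softest changes.
- tag_left_face (a point): Point on the upper face of the left foot's tag, mid-width, 36 mm from its hinge line; it moves with the tag. The tag is a 3 mm metal plate 44 mm wide that ends 50 mm from the hinge line, which runs along the rack's y at x = -12 mm, 14 mm above the bench; the tag reaches from it towards the robot. Folded flat, its upper face is 15.5 mm above the bench.
- tag_left (a joint): Angle of the left tag in rad: 0 = raised (free edge towards the robot and 50 degrees up), 0.87 = folded down flat. Light friction (1 to 1.5 N at the face point) keeps it where it is left; no spring.
- pad_middle (a point): Centre of the top of the middle foot's round pad when it is up (within 4 mm sideways), 69 mm above the bench; the point stays when the pad is pressed. Pad 52 mm wide, faced with rubber; it sinks up to 14 mm on its coil spring and springs back. About 1 N starts it; then 0.3 to 1.6 N per mm, different in each foot, the softest less than half of the next. Which foot is the softest changes.
- tag_middle_face (a point): Point on the upper face of the middle foot's tag, mid-width, 36 mm from its hinge line; it moves with the tag. The tag is a 3 mm metal plate 44 mm wide that ends 50 mm from the hinge line, which runs along the rack's y at x = -12 mm, 14 mm above the bench; the tag reaches from it towards the robot. Folded flat, its upper face is 15.5 mm above the bench.
- tag_middle (a joint): Angle of the middle tag in rad: 0 = raised (free edge towards the robot and 50 degrees up), 0.87 = folded down flat. Light friction (1 to 1.5 N at the face point) keeps it where it is left; no spring.
- pad_right (a point): Centre of the top of the right foot's round pad when it is up (within 4 mm sideways), 69 mm above the bench; the point stays when the pad is pressed. Pad 52 mm wide, faced with rubber; it sinks up to 14 mm on its coil spring and springs back. About 1 N starts it; then 0.3 to 1.6 N per mm, different in each foot, the softest less than half of the next. Which foot is the softest changes.
- tag_right_face (a point): Point on the upper face of the right foot's tag, mid-width, 36 mm from its hinge line; it moves with the tag. The tag is a 3 mm metal plate 44 mm wide that ends 50 mm from the hinge line, which runs along the rack's y at x = -12 mm, 14 mm above the bench; the tag reaches from it towards the robot. Folded flat, its upper face is 15.5 mm above the bench.
- tag_right (a joint): Angle of the right tag in rad: 0 = raised (free edge towards the robot and 50 degrees up), 0.87 = folded down flat. Light friction (1 to 1.5 N at the face point) keeps it where it is left; no spring.
- bump_stop: Black rubber stop, 26 mm wide, 20 mm high, standing on the rack between the left and the middle foot; bystander. Origin: centre of its underside.
- level_screw: Levelling screw, 26 mm black foot and a steel stud up, 34 mm high, standing on the rack between the middle and the right foot; bystander. Origin: centre of its underside.
- jar: Small glass jar with black cap, 34 mm wide, 48 mm high, beyond the rack; bystander. Origin: centre of its underside.
- bottle: White reagent bottle, 48 mm wide, 115 mm high, beyond the rack; bystander. Origin: centre of its underside.
- spanner: Steel spanner 160 mm long, lying to the left of the rack; bystander.
- beaker: Glass beaker, 66 mm wide, 85 mm high, to the right of the rack; bystander. Origin: centre of its underside.

How it is judged:
On the way, in this order (a step that is already met when the one before it is completed fails the run):
1. the pad of the left foot is pressed down by more than 5 mm (((horizontal distance between foot_a_c0 and pad_left below 0.04 m and height (world z) of plate_a_c0 below 0.0575 m) or (horizontal distance between foot_b_c0 and pad_left below 0.04 m and height (world z) of plate_b_c0 below 0.0575 m) or (horizontal distance between foot_c_c0 and pad_left below 0.04 m and height (world z) of plate_c_c0 below 0.0575 m))), for 0.1 s.
2. the pad of the middle foot is pressed down by more than 5 mm (((horizontal distance between foot_a_c0 and pad_middle below 0.04 m and height (world z) of plate_a_c0 below 0.0575 m) or (horizontal distance between foot_b_c0 and pad_middle below 0.04 m and height (world z) of plate_b_c0 below 0.0575 m) or (horizontal distance between foot_c_c0 and pad_middle below 0.04 m and height (world z) of plate_c_c0 below 0.0575 m))), for 0.1 s.
3. the pad of the right foot is pressed down by more than 5 mm (((horizontal distance between foot_a_c0 and pad_right below 0.04 m and height (world z) of plate_a_c0 below 0.0575 m) or (horizontal distance between foot_b_c0 and pad_right below 0.04 m and height (world z) of plate_b_c0 below 0.0575 m) or (horizontal distance between foot_c_c0 and pad_right below 0.04 m and height (world z) of plate_c_c0 below 0.0575 m))), for 0.1 s.
4. after that, the tag of the softest foot is pushed down flat (within 0.12 rad) (((horizontal distance between foot_b_c0 and pad_left below 0.04 m and value of joint tag_left above 0.75 rad) or (horizontal distance between foot_b_c0 and pad_middle below 0.04 m and value of joint tag_middle above 0.75 rad) or (horizontal distance between foot_b_c0 and pad_right below 0.04 m and value of joint tag_right above 0.75 rad))), for 0.1 s.
At the end, for the whole second after the job is handed in: The tag of the softest foot is down flat (within 0.12 rad), the other two tags are still raised (less than 0.3 rad down), all three pads are up again (within 3 mm), the feet stand in their places (not moved by 15 mm, not raised), and the other things are within 30 mm of where they were (((horizontal distance between foot_b_c0 and pad_left below 0.04 m and value of joint tag_left above 0.75 rad) or (horizontal distance between foot_b_c0 and pad_middle below 0.04 m and value of joint tag_middle above 0.75 rad) or (horizontal distance between foot_b_c0 and pad_right below 0.04 m and value of joint tag_right above 0.75 rad)) and (horizontal distance between foot_b_c0 and pad_left below 0.04 m or value of joint tag_left below 0.3 rad) and (horizontal distance between foot_b_c0 and pad_middle below 0.04 m or value of joint tag_middle below 0.3 rad) and (horizontal distance between foot_b_c0 and pad_right below 0.04 m or value of joint tag_right below 0.3 rad) and height (world z) of each of plate_a_c0, plate_b_c0, plate_c_c0 above 0.0595 m and distance of each of foot_a_c0, foot_b_c0, foot_c_c0 from where it was at the start of the episode below 0.015 m and height (world z) of each of foot_a_c0, foot_b_c0, foot_c_c0 below 0.0185 m and distance of each of bump_stop, level_screw, jar, bottle, spanner, beaker from where it was at the start of the episode below 0.03 m); the robot touches nothing.
It fails at once if the tag of a foot that is not the softest is pushed down (by more than 0.3 rad) ((not (horizontal distance between foot_b_c0 and pad_left below 0.04 m) and value of joint tag_left above 0.3 rad) or (not (horizontal distance between foot_b_c0 and pad_middle below 0.04 m) and value of joint tag_middle above 0.3 rad) or (not (horizontal distance between foot_b_c0 and pad_right below 0.04 m) and value of joint tag_right above 0.3 rad)).
It fails at once if a foot is lifted (by more than 8 mm) or shifted (by more than 15 mm) (height (world z) of any of foot_a_c0, foot_b_c0, foot_c_c0 above 0.0215 m or distance of any of foot_a_c0, foot_b_c0, foot_c_c0 from where it was at the start of the episode above 0.015 m).
It fails at once if one of the other things is picked up or moved by more than 30 mm (distance of any of bump_stop, level_screw, jar, bottle, spanner, beaker from where it was at the start of the episode above 0.03 m).
It also fails if it takes over 48 s, if anything falls off the work surface, if the arm or the gripper's body presses on something with over 40 N, if the wrist force passes 120 N, or if a joint passes its speed limit or range.

## Working session

There is one attempt and no reset: what is moved stays moved. The work goes in short steps, Python scripts to look and compute and a tool call to move; the robot and the scene stay as the last step left them, time stands still between calls to the robot, and variables do not carry over. Pictures are saved under pics/ and viewed, at most 10 in all, crops included, and the job is handed in when it is done.

Besides the shell and the picture viewer there is one more tool, called after "Call:" as a command line: name --argument value ..., lists and objects as JSON in quotes. jog_arm: Moves the arm, as the interface text tells. Its arguments: {"type":"object","properties":{"turn":{"type":"array"},"translation":{"type":"array"},"grip":{"type":"array"},"force":{"type":"number"}},"required":["turn","translation","grip"]}

```bash
mkdir -p pics; cat > h.py <<'E'
from plant import r,cams,models
import numpy as np,cv2
from scipy.spatial.transform import Rotation as R
def snap(c,f=None):
    im=cams.snapshot(c)
    if f: cv2.imwrite('pics/'+f,cv2.cvtColor(im,cv2.COLOR_RGB2BGR))
    return im
def st():
    s=r.get_state(); print('t',round(s['clock'],2),'p',np.round(s['tool_pos'],4),'q',np.round(s['eef_rot'],3),'F',np.round(s['contact_force'],2),'op',s['opening'],'j',np.round(s['q'],2)); return s
E
python3 - <<'E'
from h import *
s=st(); print(R.from_quat(s['eef_rot']).as_matrix().round(3))
for c in ['scene','side']:
    snap(c,c+'1.png')
    for n in ['pad_left','pad_middle','pad_right','tag_left_face','tag_middle_face','tag_right_face','rack','bottle']:
        print(c,n,[(np.round(d['position'],3).tolist(),round(d['p'],2)) for d in models.place_of(c,n)[:3]])
E
```

```text
t 0.0 p [0.2788 0.5587 0.2569] q [ 0.229  0.973 -0.001 -0.   ] F [ 0.09  0.79 -0.53] op 1.0040191763064041 j [-1.07  0.69 -0.19  1.57  0.16  0.9  -0.22]
[[-0.895  0.446 -0.001]
 [ 0.446  0.895 -0.002]
 [-0.    -0.002 -1.   ]]
scene pad_left [([0.562, 0.093, 0.067], 0.79)]
scene pad_middle [([0.564, -0.041, 0.069], 0.78), ([0.558, -0.182, 0.065], 0.68), ([0.488, 0.09, 0.039], 0.43)]
scene pad_right [([0.683, 0.059, -0.004], 0.69), ([0.56, -0.18, 0.066], 0.64)]
scene tag_left_face [([0.485, 0.093, 0.039], 0.64), ([0.55, -0.351, 0.001], 0.45)]
scene tag_middle_face [([0.481, -0.039, 0.043], 0.63), ([0.546, 0.021, 0.01], 0.56)]
scene tag_right_face [([0.479, -0.18, 0.045], 0.81)]
scene rack [([0.522, -0.045, -0.002], 0.73)]
scene bottle []
side pad_left [([0.565, 0.091, 0.071], 0.62)]
side pad_middle [([0.561, -0.045, 0.071], 0.65)]
side pad_right [([0.56, -0.181, 0.071], 0.85)]
side tag_left_face [([0.488, 0.091, 0.035], 0.74)]
side tag_middle_face [([0.488, -0.045, 0.036], 0.8)]
side tag_right_face [([0.481, -0.178, 0.043], 0.74)]
side rack [([0.522, -0.045, 0.003], 0.97)]
side bottle [([0.673, -0.177, -0.0], 0.9)]
```

View pics/scene1.png

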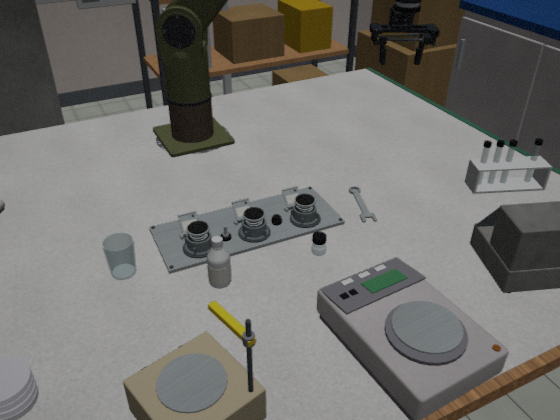

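The scene view shows the feet, left to right from the robot's side, at about (305,210), (255,222) and (199,237). The rack is nearly square to the world. The bottle, at (219,265), stands behind the right foot. The points the networks found agree with the 69 mm height and the 135 mm pitch.

Call:
jog_arm --turn '[[0,0,-0.46],[0,0,-0.46],[0,0,-0.46],[0,0,-0.46],[0,0,-0.46],[0,0,-0.46],[0,0,-0.46],[0,0,-0.46],[0,0,-0.46],[0,0,-0.46],[0,0,-0.46],[0,0,-0.46],[0,0,-0.46]]' --translation '[[-0.462,-0.291,0.107],[-0.462,-0.291,0.107],[-0.462,-0.291,0.107],[-0.462,-0.291,0.107],[-0.462,-0.291,0.107],[-0.462,-0.291,0.107],[-0.462,-0.291,0.107],[-0.462,-0.291,0.107],[-0.462,-0.291,0.107],[-0.462,-0.291,0.107],[-0.462,-0.291,0.107],[-0.462,-0.291,0.107],[-0.462,-0.291,0.107]]' --grip '[1,1,1,1,1,1,1,1,1,1,1,1,1]'

```text
clock: 2.52
tool_pos: [0.5622, 0.0942, 0.1511]
eef_rot: [0.0, 1.0, 0.0, 0.0]
contact_force: [-0.5, -0.1, 0.4]
opening: 0.005
finger_force: 0.0
```

```bash
python3 - <<'E'
from h import *
s=st(); print(R.from_quat(s['eef_rot']).as_matrix().round(3))
for c in ['wrist','side']:
    snap(c,c+'2.png')
    for n in ['pad_left','pad_middle','pad_right','tag_left_face','tag_middle_face','tag_right_face']:
        print(c,n,[(np.round(d['position'],3).tolist(),round(d['p'],2)) for d in models.place_of(c,n)[:2]])
E
```

```text
t 2.52 p [0.5622 0.0942 0.1511] q [0. 1. 0. 0.] F [-0.5  -0.14  0.35] op 0.0051565099326687834 j [-0.04  0.78 -0.35  1.82  0.44  0.61  0.91]
[[-1.     0.     0.   ]
 [ 0.     1.     0.001]
 [-0.     0.001 -1.   ]]
wrist pad_left []
wrist pad_middle [([0.484, -0.044, 0.038], 0.53)]
wrist pad_right []
wrist tag_left_face [([0.488, 0.092, 0.04], 0.78), ([0.52, -0.041, 0.003], 0.75)]
wrist tag_middle_face [([0.483, -0.04, 0.037], 0.64)]
wrist tag_right_face []
side pad_left [([0.568, 0.091, 0.072], 0.87), ([0.523, -0.043, 0.002], 0.3)]
side pad_middle [([0.559, -0.046, 0.069], 0.74)]
side pad_right [([0.558, -0.179, 0.068], 0.58)]
side tag_left_face [([0.489, 0.091, 0.038], 0.54)]
side tag_middle_face [([0.487, -0.042, 0.037], 0.63), ([0.545, 0.019, 0.012], 0.18)]
side tag_right_face [([0.482, -0.177, 0.042], 0.8), ([0.557, -0.179, 0.073], 0.63)]
```

View pics/side2.png

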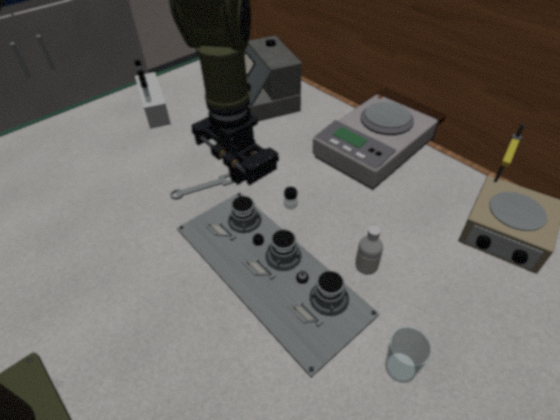

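The side view shows the gripper above the left foot (242,213), with the middle foot at (284,245) and the right foot at (329,290). All the tags are raised. Next I press the left pad.

Call:
jog_arm --turn '[[0,0,0],[0,0,0],[0,0,0],[0,0,0],[0,0,0],[0,0,0],[0,0,0],[0,0,0]]' --translation '[[-0.002,-0.002,0.03],[-0.002,-0.002,0.055],[-0.002,-0.002,0.063],[-0.002,-0.002,0.068],[-0.002,-0.002,0.073],[-0.002,-0.002,0.073],[-0.002,-0.002,0.073],[-0.002,-0.002,0.073]]' --grip '[1,1,1,1,1,1,1,1]'

```text
clock: 4.22
tool_pos: [0.564, 0.0904, 0.0783]
eef_rot: [0.001, 1.0, -0.0, -0.0]
contact_force: [-4.2, -1.6, 4.0]
opening: 0.007
finger_force: 2.5
```

```bash
python3 - <<'E'
from h import *
st()
im=snap('side'); cv2.imwrite('pics/s3.png',cv2.resize(im[120:280,160:380,::-1],None,fx=3,fy=3))
for n in ['pad_left','tag_left_face']: print(n,[(np.round(d['position'],3).tolist(),round(d['p'],2)) for d in models.find_in('side',n)[:2]])
E
```

```text
t 4.22 p [0.564  0.0904 0.0783] q [ 0.001  1.    -0.    -0.   ] F [-4.21 -1.57  4.02] op 0.007417582546503879 j [-0.08  0.9  -0.28  1.85  0.5   0.47  0.86]
pad_left [([0.491, -0.1, 0.013], 0.72)]
tag_left_face [([0.494, 0.088, 0.032], 0.55), ([0.488, -0.176, 0.038], 0.42)]
```

View pics/s3.png

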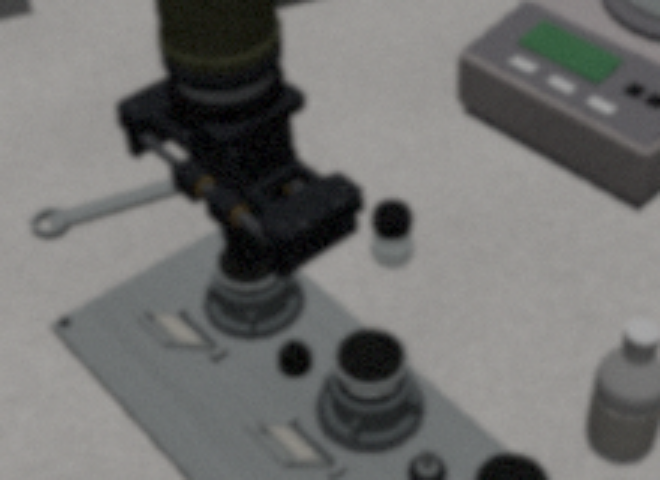

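The crop shows the fingertips on the left pad, and the pad sits lower in its housing than the middle one (left pad top at (250,268), middle at (370,355)). I'll press 2 mm more to read the slope, then lift.

Call:
jog_arm --turn '[[0,0,0],[0,0,0],[0,0,0]]' --translation '[[0,0,0.002],[0,0,0.002],[0,0,0.002]]' --grip '[1,1,1]'

```text
clock: 4.75
tool_pos: [0.5641, 0.0904, 0.0764]
eef_rot: [0.001, 1.0, -0.0, -0.0]
contact_force: [-3.8, -0.8, 6.9]
opening: 0.004
finger_force: 2.9
```

Call:
jog_arm --turn '[[0,0,0],[0,0,0],[0,0,0],[0,0,0],[0,0,0],[0,0,0],[0,0,0]]' --translation '[[0,0,-0.01],[0,0,-0.035],[0.001,-0.08,-0.035],[0.003,-0.135,-0.035],[0.003,-0.135,-0.035],[0.003,-0.135,-0.035],[0.003,-0.135,-0.035]]' --grip '[1,1,1,1,1,1,1]'

```text
clock: 5.62
tool_pos: [0.562, -0.0417, 0.1112]
eef_rot: [-0.0, 1.0, 0.001, 0.001]
contact_force: [-0.3, 0.3, 0.1]
opening: 0.004
finger_force: 0.0
```

Call:
jog_arm --turn '[[0,0,0],[0,0,0],[0,0,0],[0,0,0],[0,0,0],[0,0,0],[0,0,0]]' --translation '[[0,-0.002,0.015],[0,-0.002,0.023],[0,-0.002,0.028],[0,-0.002,0.033],[0,-0.002,0.033],[0,-0.002,0.033],[0,-0.002,0.033]]' --grip '[1,1,1,1,1,1,1]'

```text
clock: 6.5
tool_pos: [0.5608, -0.0454, 0.0787]
eef_rot: [0.001, 1.0, 0.0, -0.0]
contact_force: [-4.4, 1.4, 14.8]
opening: 0.005
finger_force: 7.3
```

Call:
jog_arm --turn '[[0,0,0],[0,0,0],[0,0,0]]' --translation '[[0,0,0.002],[0,0,0.002],[0,0,0.002]]' --grip '[1,1,1]'

```text
clock: 6.88
tool_pos: [0.5608, -0.0453, 0.0769]
eef_rot: [0.001, 1.0, 0.0, -0.0]
contact_force: [-3.7, 0.5, 17.9]
opening: 0.0
finger_force: 8.5
```

Call:
jog_arm --turn '[[0,0,0],[0,0,0],[0,0,0],[0,0,0],[0,0,0],[0,0,0],[0,0,0]]' --translation '[[0,0,-0.01],[0,0,-0.035],[0.001,-0.08,-0.035],[0.002,-0.136,-0.035],[0.002,-0.136,-0.035],[0.002,-0.136,-0.035],[0.002,-0.136,-0.035]]' --grip '[1,1,1,1,1,1,1]'

```text
clock: 7.75
tool_pos: [0.5591, -0.1795, 0.1106]
eef_rot: [-0.0, 1.0, 0.001, 0.0]
contact_force: [-0.1, 1.0, -0.5]
opening: -0.0
finger_force: 0.0
```

Call:
jog_arm --turn '[[0,0,0],[0,0,0],[0,0,0],[0,0,0],[0,0,0],[0,0,0],[0,0,0]]' --translation '[[0,0,0.015],[0,0,0.023],[0,0,0.028],[0,0,0.033],[0,0,0.033],[0,0,0.033],[0,0,0.033]]' --grip '[1,1,1,1,1,1,1]'

```text
clock: 8.62
tool_pos: [0.5585, -0.1808, 0.0784]
eef_rot: [0.001, 1.0, 0.001, -0.0]
contact_force: [-2.8, 3.2, 10.6]
opening: 0.006
finger_force: 5.3
```

Call:
jog_arm --turn '[[0,0,0],[0,0,0],[0,0,0]]' --translation '[[0,0,0.002],[0,0,0.002],[0,0,0.002]]' --grip '[1,1,1]'

```text
clock: 9.0
tool_pos: [0.5584, -0.1808, 0.0766]
eef_rot: [0.001, 1.0, 0.0, -0.0]
contact_force: [-3.7, 3.2, 12.8]
opening: 0.002
finger_force: 6.1
```

Call:
jog_arm --turn '[[0,0,0],[0,0,0],[0,0,0],[0,0,0],[0,0,0]]' --translation '[[0,0,-0.01],[0,0,-0.035],[0,0,-0.06],[0,0,-0.06],[0,0,-0.06]]' --grip '[1,1,1,1,1]'

```text
clock: 9.62
tool_pos: [0.5582, -0.1824, 0.1348]
eef_rot: [0.001, 1.0, 0.0, -0.001]
contact_force: [0.4, 0.3, 0.0]
opening: 0.006
finger_force: 0.0
```

```bash
python3 - <<'E'
from h import *
st()
im=snap('side','s4.png')
for n in ['pad_left','pad_middle','pad_right','tag_left_face','tag_middle_face','tag_right_face']: print(n,[(np.round(d['position'],3).tolist(),round(d['p'],2)) for d in models.place_of('side',n)[:2]])
E
```

```text
t 9.62 p [ 0.5582 -0.1824  0.1348] q [ 0.001  1.     0.    -0.001] F [0.42 0.33 0.05] op 0.006048626366748091 j [ 0.48  0.83 -0.42  1.78  0.52  0.65  1.32]
pad_left [([0.566, 0.094, 0.072], 0.66)]
pad_middle [([0.558, -0.047, 0.073], 0.66), ([0.523, -0.042, 0.003], 0.2)]
pad_right [([0.561, -0.178, 0.072], 0.74)]
tag_left_face [([0.488, 0.091, 0.036], 0.63)]
tag_middle_face [([0.487, -0.045, 0.038], 0.59)]
tag_right_face [([0.482, -0.178, 0.043], 0.79), ([0.487, 0.09, 0.036], 0.21)]
```

The pads read 5, 15 and 10.6 N at the same depth, so the left foot is the softest. All the pads are back up and the tags still raised. Next I go above the left tag.

Call:
jog_arm --turn '[[0,0,0],[0,0,0],[0,0,0],[0,0,0],[0,0,0],[0,0,0],[0,0,0],[0,0,0],[0,0,0]]' --translation '[[0.078,0.273,0.01],[0.078,0.273,0.01],[0.078,0.273,0.01],[0.078,0.273,0.01],[0.078,0.273,0.01],[0.078,0.273,0.01],[0.078,0.273,0.01],[0.078,0.273,0.01],[0.078,0.273,0.01]]' --grip '[1,1,1,1,1,1,1,1,1]'

```text
clock: 11.1
tool_pos: [0.4819, 0.0895, 0.1257]
eef_rot: [0.003, 1.0, -0.0, 0.0]
contact_force: [-0.1, -0.1, 0.1]
opening: 0.001
finger_force: 0.0
```

Call:
jog_arm --turn '[[0,0,0],[0,0,0],[0,0,0],[0,0,0],[0,0,0],[0,0,0],[0,0,0],[0,0,0],[0,0,0],[0,0,0]]' --translation '[[0.002,0.002,0.03],[0.002,0.002,0.05],[0.002,0.002,0.058],[0.002,0.002,0.066],[0.002,0.002,0.074],[0.002,0.002,0.081],[0.002,0.002,0.086],[0.002,0.002,0.089],[0.002,0.002,0.089],[0.002,0.002,0.089]]' --grip '[1,1,1,1,1,1,1,1,1,1]'

```text
clock: 12.35
tool_pos: [0.4797, 0.0929, 0.0368]
eef_rot: [0.001, 1.0, 0.0, 0.0]
contact_force: [-0.6, -0.4, -0.3]
opening: 0.005
finger_force: 0.0
```

```bash
python3 - <<'E'
from h import *
st()
im=snap('side'); cv2.imwrite('pics/s5.png',cv2.resize(im[120:340,140:400,::-1],None,fx=2.7,fy=2.7))
for n in ['tag_left_face','tag_middle_face']: print(n,[(np.round(d['position'],3).tolist(),round(d['p'],2)) for d in models.place_of('side',n)[:2]])
E
```

```text
t 12.35 p [0.4797 0.0929 0.0368] q [0.001 1.    0.    0.   ] F [-0.57 -0.43 -0.25] op 0.005042202333446653 j [-0.23  0.92 -0.1   2.11  0.6   0.14  0.69]
tag_left_face [([0.478, 0.09, 0.013], 0.46)]
tag_middle_face [([0.483, -0.043, 0.035], 0.75)]
```

View pics/s5.png

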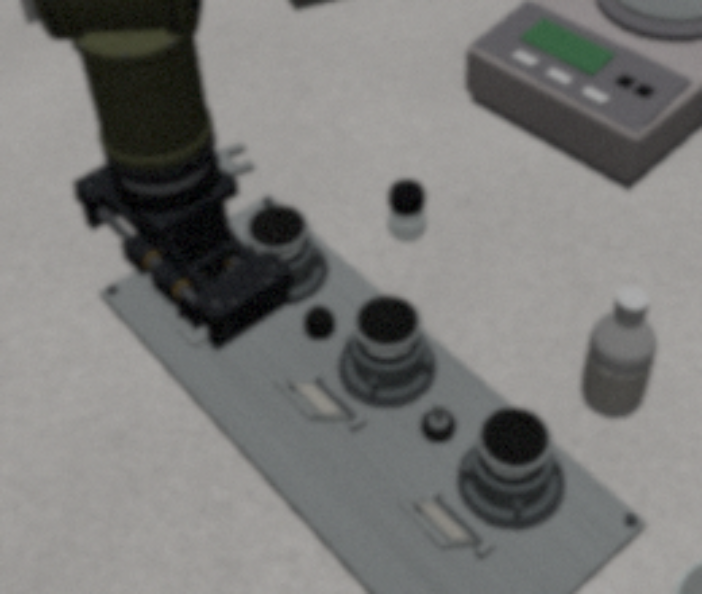

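The left tag now lies flat under the fingers (edge visible at about (195,335)). The other two, at (320,398) and (440,520), are still raised. I'll press 2 mm further, then lift away.

Call:
jog_arm --turn '[[0,0,0],[0,0,0],[0,0,0]]' --translation '[[0,0,0.0015],[0,0,0.0025],[0,0,0.0025]]' --grip '[1,1,1]'

```text
clock: 12.88
tool_pos: [0.4797, 0.0929, 0.0348]
eef_rot: [0.001, 1.0, 0.0, 0.0]
contact_force: [-0.6, 0.3, 6.9]
opening: 0.01
finger_force: 3.6
```

Call:
jog_arm --turn '[[0,0,0],[0,0,0],[0,0,0],[0,0,0],[0,0,0],[0,0,0],[0,0,0],[0,0,0]]' --translation '[[0,0,-0.02],[0,0,-0.06],[0,0,-0.1],[0,0.05,-0.15],[0,0.1,-0.18],[0,0.15,-0.18],[0,0.15,-0.18],[0,0.15,-0.18]]' --grip '[1,1,1,1,1,1,1,1]'

```text
clock: 13.88
tool_pos: [0.4795, 0.2417, 0.2137]
eef_rot: [0.001, 1.0, -0.001, -0.001]
contact_force: [0.1, 0.3, 0.1]
opening: 0.006
finger_force: 0.0
```

```bash
python3 - <<'E'
from h import *
st()
im=snap('side'); cv2.imwrite('pics/s6.png',cv2.resize(im[120:340,140:400,::-1],None,fx=2.7,fy=2.7))
for n in ['tag_left_face','tag_middle_face','tag_right_face','pad_left']: print(n,[(np.round(d['position'],3).tolist(),round(d['p'],2)) for d in models.place_of('side',n)[:2]])
E
```

```text
t 13.88 p [0.4795 0.2417 0.2137] q [ 0.001  1.    -0.001 -0.001] F [0.06 0.3  0.13] op 0.005511992092370721 j [-0.32  0.66 -0.39  1.87  0.37  0.69  0.64]
tag_left_face [([0.479, 0.096, 0.013], 0.75)]
tag_middle_face [([0.484, -0.041, 0.039], 0.54)]
tag_right_face [([0.484, -0.179, 0.043], 0.67)]
pad_left [([0.566, 0.088, 0.072], 0.7)]
```

View pics/s6.png

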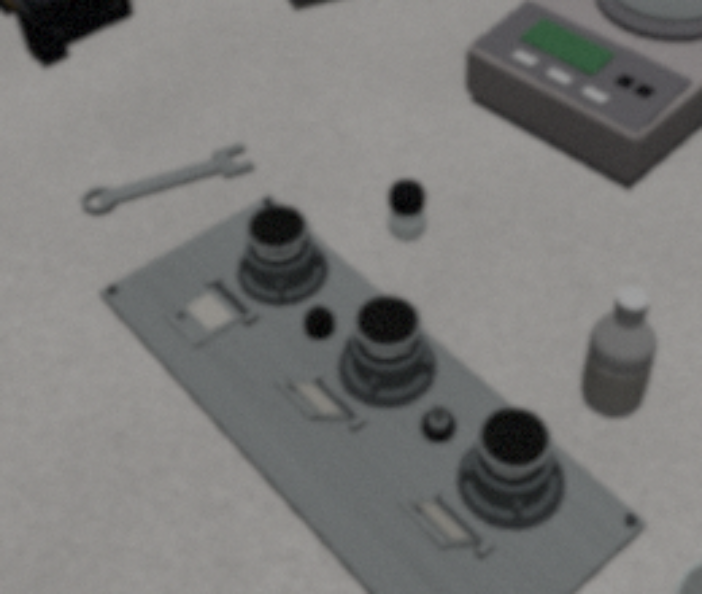

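The left tag, at (212,312), is flat. The other tags are raised, the pads are up, and nothing else has moved.

```bash
python3 -c "
from plant import r
print(r.finish_job())"
```

```text
the job is handed in; nothing more can be done
None
```

The left foot was the softest (about 5 N at 10 mm of press, against 15 N for the middle and 10.6 N for the right); its tag is flat, the other two tags are raised, and the job is handed in, with no verdict returned.

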